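# Set out four beakers by size beside the hotplate

### The arm

A 7-joint arm with a two-finger parallel gripper is mounted at the origin on the work surface. World frame = base frame: x ahead of the robot, y to its left, z up, the work surface at z = 0. Lengths are in m, angles in rad, forces in N, time in s.
With the tool pointing down it reaches from about 0.425 to 0.95 m from the base axis. Payload 16.7 kg.
Tool frame: the origin (TCP) lies on the centre line of the jaws, within the pads' length; the fingertips stand manip.finger_overhang ahead of it and the grasp point (between the pads) lies 3 mm ahead of it (manip.finger_overhang is the distance from the TCP to the fingertips, in m); z points along the fingers, y is the direction in which the jaws open and shut (so a half turn about z gives the same grasp; the last joint's range is limited). The gripper opens to 94 mm and grips with 3 to 60 N. Pads are 16 mm wide; open, the fingers measure 119 mm over their backs; the gripper's body (75 mm by 177 mm) begins 78 mm behind the grasp point.
Start: joints at [1.048, 0.426, 0.074, 1.606, -0.034, 1.111, -0.067], TCP at [0.246, -0.628, 0.227] pointing down, gripper open.
Joint ranges: [-2.85, 2.85], [-0.5, 2.14], [-1.23, 1.37], [0.21, 2.46], [-1.02, 4.16], [0.16, 2.05], [-2.73, 2.73]. Speed limits (rad/s): [1.89, 1.89, 2.39, 2.39, 3.01, 3.01, 3.01].

### API

Orientations are given as a unit quaternion [w, x, y, z].
In Python, from plant import readout, vision, close_job, manip gives the robot as it stands.
- The arm moves only by the tool drive_tool, never from a script. Its argument "motion" is text: rows parted by semicolons, each of 7 numbers parted by spaces: the turn, a rotation vector about the tool's x, y, z in rad, then the shift along the tool's x, y, z in m, then the closure, from 0 (fully open) to 1 (shut). A call has 1 to 10 rows; each row is the pose to reach, as a shift and turn from the pose commanded when the call began, along the tool's axes at that moment; what a row does not reach only later rows make up. A row lasts 1/10 s, in which the tool goes at most 50 mm and 8.59 degrees, less where a joint would pass 70% of its speed; a pose out of reach is approached as far as the arm can. A call with a gripper value outside its range is refused whole. The fingers move at their own pace and stop on an object; the grip force is fixed at half the most. Time passes only in rows, so rows that repeat a pose let the fingers close. It gives the time, the measured TCP pose, the force and the opening at its end, in the units of the state.
- readout.read_state(): the state, without advancing time (a new reading comes with each control period).
- vision.get_image(name): name is "scene" or "side" or "wrist"; returns a dict with "pixels" (384x512x3 uint8, red, green, blue), "fx", "fy", "cx", "cy" (pixels), "k1" (the pictures are not rectified: a ray, as slopes to the right and down, at radius r is drawn at 1 + k1 r^2 times it, then the intrinsics apply), "R" (3x3) and "t" (3): a world point X has camera coordinates R X + t. Camera axes: x right, y down, z forward; pixel columns grow to the right and rows downward; lengths in m; the calibration is good to about 2 mm. A picture is of the moment at which its call begins. There is no depth.
- close_job(): hands the job in, once; it reports no verdict.
The state is a dict: "time_s": time; "joint_pos": joint angles; "joint_vel": joint speeds; "tau": joint torques, N m; "tcp_pos": TCP position; "eef_rot": TCP orientation; "ft_force": force on the tool from outside, world axes, zero at the start; "moment": the same for the moment, N m; "opening": finger opening in m.
Only numpy, scipy, OpenCV 4.12 (cv2) and the standard library are available. Lean on these libraries where they do the work, as an engineer would, in place of code of your own. Each camera call takes 0.05 s, during which the arm holds its last target.

### The job

Set the bench up for the heating series: stand the four glass beakers on the wire gauzes, one on each, in order of size, with the smallest on the gauze nearest the hotplate and the largest on the one farthest from it. Centre each beaker on the white ceramic disc, upright, and set it down gently without tipping or dropping any; leave the wash bottle where it is.

Things in the scene. Friction and masses are not known exactly. Their poses are not given: they have to be found in the camera images.
- beaker_25: the smallest of the four beakers: empty clear-glass low-form beaker, straight-sided, 34 mm outer diameter (about 3 mm more over the thin rim bead, 5 mm for the little pouring lip), 50 mm tall, wall 2.5 mm, about 22 g, with white graduation lines and a white writing patch. Loose, stands upright on the bench between the robot and the row of gauzes, turned any way round. Origin at the centre of its underside, z up its axis.
- beaker_50: the second smallest of the four beakers: empty clear-glass low-form beaker, straight-sided, 42 mm outer diameter (about 3 mm more over the thin rim bead, 5 mm for the little pouring lip), 60 mm tall, wall 2.5 mm, about 34 g, with white graduation lines and a white writing patch. Loose, stands upright on the bench between the robot and the row of gauzes, turned any way round. Origin at the centre of its underside, z up its axis.
- beaker_100: the second largest of the four beakers: empty clear-glass low-form beaker, straight-sided, 50 mm outer diameter (about 3 mm more over the thin rim bead, 5 mm for the little pouring lip), 70 mm tall, wall 2.5 mm, about 52 g, with white graduation lines and a white writing patch. Loose, stands upright on the bench between the robot and the row of gauzes, turned any way round. Origin at the centre of its underside, z up its axis.
- beaker_150: the largest of the four beakers: empty clear-glass low-form beaker, straight-sided, 60 mm outer diameter (about 3 mm more over the thin rim bead, 5 mm for the little pouring lip), 80 mm tall, wall 2.5 mm, about 75 g, with white graduation lines and a white writing patch. Loose, stands upright on the bench between the robot and the row of gauzes, turned any way round. Origin at the centre of its underside, z up its axis.
- gauze_1: wire gauze, the leftmost (largest y) of four alike that lie side by side in one row across the bench, left and right as the robot sees it: a 100 mm square of steel mesh 2 mm thick with a round white ceramic centre 72 mm across, whose flat top is 3 mm above the bench. Does not move. Origin at its centre, at bench level, z up; the row runs roughly along its y, neighbouring centres are about 112 mm apart.
- gauze_2: wire gauze, the second from the left of four alike that lie side by side in one row across the bench, left and right as the robot sees it: a 100 mm square of steel mesh 2 mm thick with a round white ceramic centre 72 mm across, whose flat top is 3 mm above the bench. Does not move. Origin at its centre, at bench level, z up; the row runs roughly along its y, neighbouring centres are about 112 mm apart.
- gauze_3: wire gauze, the third from the left of four alike that lie side by side in one row across the bench, left and right as the robot sees it: a 100 mm square of steel mesh 2 mm thick with a round white ceramic centre 72 mm across, whose flat top is 3 mm above the bench. Does not move. Origin at its centre, at bench level, z up; the row runs roughly along its y, neighbouring centres are about 112 mm apart.
- gauze_4: wire gauze, the rightmost (smallest y) of four alike that lie side by side in one row across the bench, left and right as the robot sees it: a 100 mm square of steel mesh 2 mm thick with a round white ceramic centre 72 mm across, whose flat top is 3 mm above the bench. Does not move. Origin at its centre, at bench level, z up; the row runs roughly along its y, neighbouring centres are about 112 mm apart.
- hotplate: electric hotplate that stands on the bench off one end of the row of gauzes, the left end (y about +0.5 m) in some starts and the right end (y about -0.5 m) in others: white case 200 x 200 mm, teal front panel with a black knob towards the robot, steel top with a dark round heating plate, 106 mm high in all. Fixed. Origin at the centre of its underside. Off the other end of the row stands a wooden test-tube rack, 130 mm high with its tubes, also fixed.
- wash_bottle: white plastic wash bottle with a blue cap and bent spout, 72 mm across, 190 mm high, about 0.4 kg, loose, standing at the left (y about +0.36 m), just outside the leftmost beaker's starting place. Not to be moved. Origin at the centre of its underside. (A white mortar with pestle and a pair of steel tongs lie beyond the row, on the side away from the robot; they have no part in the job.)
Mind the look-alikes: they are no part of the job. Leave any brown or orange look-alike of the beaker_50 alone.

How it is judged:
By the outcome, as a careful person would: the job done as asked, in the order asked, and still so for the second after the job is handed in, with the robot touching nothing.
It also fails if it takes over 120 s, if anything falls off the work surface, if the arm or the gripper's body presses on something with over 40 N, if the wrist force passes 120 N, or if a joint passes its speed limit or range.

## Working session

There is one attempt and no reset: what is moved stays moved. The work goes in short steps, Python scripts to look and compute and a tool call to move; the robot and the scene stay as the last step left them, time stands still between calls to the robot, and variables do not carry over. Pictures are saved under pics/ and viewed, and the job is handed in when it is done.

Besides the shell and the picture viewer there is one more tool, called after "Emit:" by a JSON object that holds its "fn" and its "kwargs". drive_tool: Moves the arm, as the interface text tells. Its arguments: {"type":"object","properties":{"motion":{"type":"string"}},"required":["motion"]}

```bash
ls; mkdir -p pics; python3 - <<'E'
from plant import readout, vision, manip
import cv2
print(readout.read_state()); print({k:getattr(manip,k) for k in dir(manip) if k[0]!='_'})
for n in("scene","side","wrist"):
    d=vision.get_image(n); cv2.imwrite(f"pics/{n}0.png",d["pixels"][:,:,::-1])
    print(n,{k:v for k,v in d.items() if k!="pixels"})
E
```

```text
pics
{'time_s': 0.0, 'joint_pos': array([ 1.04745088,  0.42671858,  0.07382744,  1.606611  , -0.03408883,
        1.11082373, -0.06707003]), 'joint_vel': array([ 5.40573164e-04,  1.39447926e-03,  2.11658794e-04,  8.49129614e-04,
       -7.78805185e-05,  6.46423243e-04, -8.81613946e-04]), 'tau': array([ 2.07533172e-03, -9.35811496e+01,  3.66823331e+00, -4.54198194e+01,
       -4.87967930e-02,  1.99092185e-02,  1.27027211e-04]), 'tcp_pos': array([ 0.2463368 , -0.62799083,  0.22678211]), 'eef_rot': array([-6.29104888e-04,  9.82578271e-01,  1.85848105e-01, -1.67574298e-04]), 'ft_force': array([0.63857515, 0.85694975, 0.77465626]), 'moment': array([0.03161428, 0.05188745, 0.02998825]), 'opening': 0.09369056714918099}
{'IKError': <class 'plant.IKError'>, 'finger_overhang': 0.022}
scene {'fx': 454.51252452732683, 'fy': 454.51252452732683, 'cx': 255.65768212786767, 'cy': 191.4265169618316, 'k1': -0.08067653928539274, 'R': array([[ 0.16102389,  0.98685637,  0.01363148],
       [ 0.79016681, -0.12063004, -0.60090333],
       [-0.59136091,  0.10753094, -0.79920546]]), 't': array([-0.07457594, -0.37742192,  1.76643476])}
side {'fx': 481.90642715200636, 'fy': 481.90642715200636, 'cx': 251.2607747360269, 'cy': 187.84808756539223, 'k1': -0.06334121280924158, 'R': array([[-0.79242067, -0.60995472,  0.00497284],
       [-0.47484368,  0.61173335, -0.63269723],
       [ 0.38287461, -0.50372369, -0.77438329]]), 't': array([0.3729817 , 0.2516842 , 1.52529798])}
wrist {'fx': 292.82549385220716, 'fy': 292.82549385220716, 'cx': 253.8629491534284, 'cy': 187.49370825154185, 'k1': 0.01854432923539178, 'R': array([[ 3.64057551e-01, -9.31376077e-01, -8.38805818e-04],
       [-8.97553769e-01, -3.51077256e-01,  2.66724562e-01],
       [-2.48715362e-01, -9.63502176e-02, -9.63772434e-01]]), 't': array([-0.67390497, -0.02614863,  0.39149163])}
```

View pics/scene0.png

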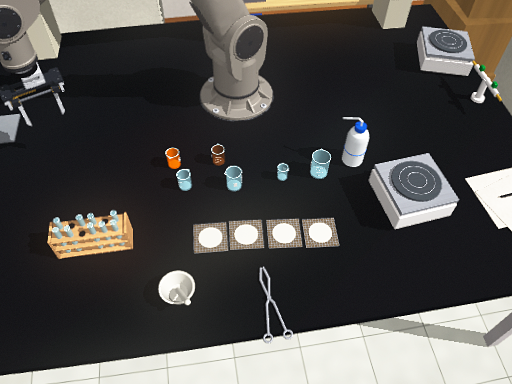

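View pics/side0.png

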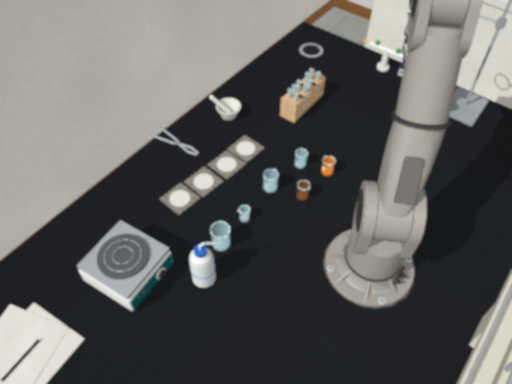

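View pics/wrist0.png

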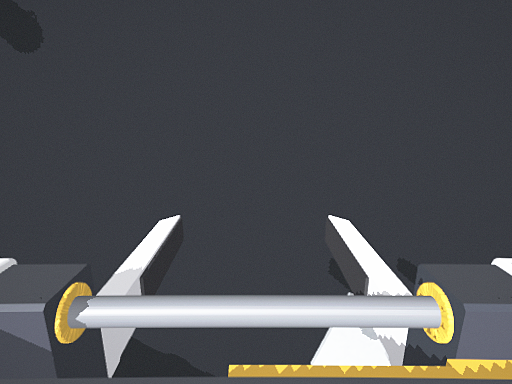

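The scene view shows the hotplate at (412,188), off the +y end of the row. The gauze discs are at (320,232), (284,233), (246,234) and (210,237).

Candidates for the clear beakers are (184,180), (234,178), (282,172) and (320,164). The look-alikes are orange at (173,158) and brown at (218,154), and I'll leave both alone. By size, 282 looks like 25, 184 like 50, 234 like 100 and 320 like 150. I'll check this in a close crop.

```bash
cat > h.py <<'E'
import numpy as np, cv2
def ray(d,u,v):
    p=np.array([[(u-d["cx"])/d["fx"],(v-d["cy"])/d["fy"]]])
    x,y=cv2.undistortPoints(np.array([[[u,v]]],float),np.array([[d["fx"],0,d["cx"]],[0,d["fy"],d["cy"]],[0,0,1.]]),np.array([d["k1"],0,0,0,0.]))[0,0]
    c=-d["R"].T@d["t"]; return c,d["R"].T@np.array([x,y,1.])
def plane(d,u,v,z):
    c,r=ray(d,u,v); return c+r*(z-c[2])/r[2]
def proj(d,X):
    K=np.array([[d["fx"],0,d["cx"]],[0,d["fy"],d["cy"]],[0,0,1.]])
    rv=cv2.Rodrigues(d["R"])[0]
    return cv2.projectPoints(np.atleast_2d(np.array(X,float)),rv,d["t"],K,np.array([d["k1"],0,0,0,0.]))[0][:,0]
def white_discs(d):
    im=d["pixels"]; m=((im.min(2)>215)).astype(np.uint8)
    n,l,s,c=cv2.connectedComponentsWithStats(m)
    out=[]
    for i in range(1,n):
        if 150<s[i,4]<1500:
            P=plane(d,*c[i],0.003)
            out.append((s[i,4],c[i].round(1),P.round(4)))
    return out
def cyan(d):
    im=d["pixels"]; h=cv2.cvtColor(im,cv2.COLOR_RGB2HSV)
    m=((h[...,0]>80)&(h[...,0]<108)&(h[...,1]>40)&(h[...,2]>70)).astype(np.uint8)
    m=cv2.morphologyEx(m,cv2.MORPH_CLOSE,np.ones((5,5)))
    n,l,s,c=cv2.connectedComponentsWithStats(m)
    return [(s[i],c[i].round(1)) for i in range(1,n) if s[i,4]>60],l
E
python3 - <<'E'
from h import *
from plant import vision
for n,(x0,x1,y0,y1) in {"scene":(150,350,130,260),"side":(150,350,120,270)}.items():
    d=vision.get_image(n); im=d["pixels"]
    cv2.imwrite(f"pics/{n}_crop.png",cv2.resize(im[y0:y1,x0:x1,::-1],None,fx=4,fy=4,interpolation=cv2.INTER_CUBIC))
    print(n)
    for o in white_discs(d): print(o)
    for o in cyan(d)[0]: print("cy",*o)
E
```

```text
scene
(np.int32(190), array([362.4, 140.5]), array([0.3115, 0.4135, 0.003 ]))
(np.int32(597), array([425.4, 214.9]), array([0.6536, 0.5178, 0.003 ]))
(np.int32(362), array([283.8, 232.8]), array([0.6485, 0.0567, 0.003 ]))
(np.int32(361), array([319.9, 232.1]), array([0.6632, 0.1667, 0.003 ]))
(np.int32(364), array([245.8, 234. ]), array([ 0.635 , -0.0586,  0.003 ]))
(np.int32(367), array([210. , 237.1]), array([ 0.6294, -0.1673,  0.003 ]))
(np.int32(501), array([172.7, 284.4]), array([ 0.769 , -0.2878,  0.003 ]))
(np.int32(1067), array([466.2, 310.6]), array([0.9794, 0.5119, 0.003 ]))
(np.int32(259), array([494.5, 318.4]), array([1.0158, 0.583 , 0.003 ]))
(np.int32(425), array([467.2, 324.2]), array([1.0175, 0.4982, 0.003 ]))
(np.int32(774), array([329.4, 334.8]), array([0.9802, 0.1145, 0.003 ]))
(np.int32(742), array([264.8, 345.6]), array([ 0.981 , -0.0603,  0.003 ]))
(np.int32(383), array([506. , 353.5]), array([1.1139, 0.5702, 0.003 ]))
(np.int32(867), array([199.9, 355.2]), array([ 0.9799, -0.2302,  0.003 ]))
(np.int32(857), array([132.7, 364.9]), array([ 0.9798, -0.4031,  0.003
[... 321 characters left out ...]
  31 493] [319.8 163.6]
cy [277 163  12  18 179] [282.1 171.3]
cy [392 162  49  39 881] [416.1 179.8]
cy [224 165  19  27 374] [233.4 177.6]
cy [176 169  16  22 272] [184.1 179.3]
side
(np.int32(172), array([179. , 197.9]), array([0.6645, 0.1652, 0.003 ]))
(np.int32(181), array([196.2, 262.9]), array([0.4417, 0.3247, 0.003 ]))
(np.int32(262), array([104.9, 288.1]), array([0.6039, 0.5649, 0.003 ]))
(np.int32(981), array([ 27.3, 332.7]), array([0.6743, 0.8051, 0.003 ]))
(np.int32(577), array([ 27.6, 367.6]), array([0.5894, 0.8679, 0.003 ]))
cy [293 148  14  22 228] [299.5 159.3]
cy [262 168  18  26 353] [270.  180.8]
cy [238 207  13  16 145] [243.8 215.2]
cy [209 221  22  31 483] [219.9 236.8]
```

View pics/scene_crop.png

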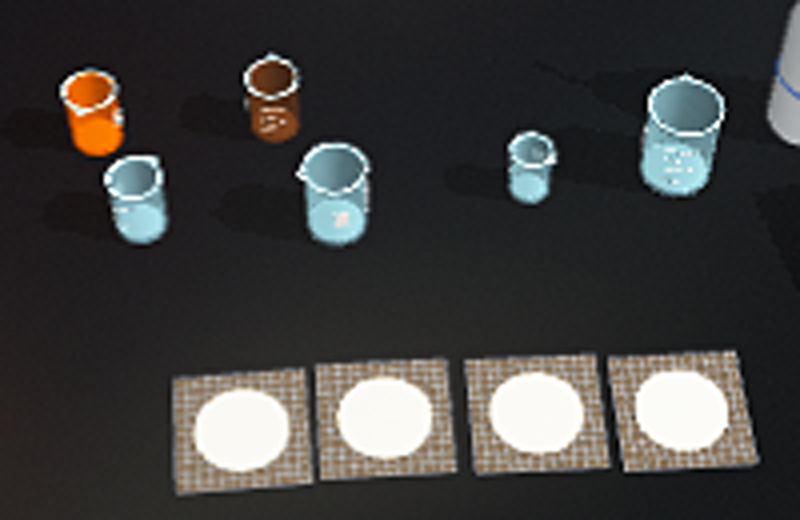

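View pics/side_crop.png

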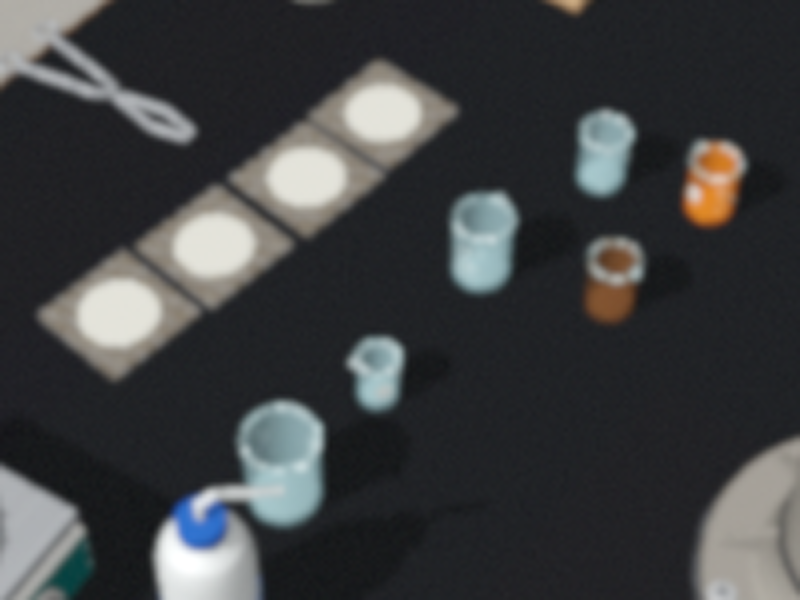

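The crop confirms the size order: clear 25 at (282,171), 50 at (184,179), 100 at (233,178), 150 at (320,164). The orange and brown ones stand behind.

```bash
python3 - <<'E'
from h import *
from plant import vision
H={"25":(.05,.017,(282,171),(244,215)),"50":(.06,.021,(184,179),(300,159)),"100":(.07,.025,(233,178),(270,181)),"150":(.08,.03,(320,164),(220,237))}
for k,n in enumerate(("scene","side")):
    d=vision.get_image(n); cs,_=cyan(d)
    for b,(hh,r,*g) in H.items():
        s,c=min(cs,key=lambda o:np.linalg.norm(o[1]-g[k]))
        bc=np.array([s[0]+(s[2]-1)/2,s[1]+(s[3]-1)/2])
        print(n,b,plane(d,*c,hh/2)[:2].round(4),plane(d,*bc,hh/2)[:2].round(4))
    im=d["pixels"];h=cv2.cvtColor(im,cv2.COLOR_RGB2HSV)
    for nm,m in(("blue",(h[...,0]>105)&(h[...,0]<125)&(h[...,1]>180)&(h[...,2]>120)),("orange",(h[...,0]<18)&(h[...,1]>170)&(h[...,2]>80))):
        N,l,s,c=cv2.connectedComponentsWithStats(m.astype(np.uint8))
        for i in range(1,N):
            if s[i,4]>30: print(n,nm,s[i],c[i].round(1),plane(d,*c[i],.165 if nm=="blue" else .03)[:2].round(3))
    if k:
        m=((im.min(2)>200)|(im.min(2)>185)).astype(np.uint8)
        N,l,s,c=cv2.connectedComponentsWithStats(m)
        for i in range(1,N):
            if 150<s[i,4]<400: print(s[i],c[i].round(1),plane(d,*c[i],.003)[:2].round(4))
E
```

```text
scene 25 [0.4263 0.0944] [0.4278 0.0955]
scene 50 [ 0.4163 -0.2281] [ 0.4164 -0.23  ]
scene 100 [ 0.4374 -0.069 ] [ 0.4384 -0.0708]
scene 150 [0.4249 0.2216] [0.4227 0.2246]
scene blue [355 121  12  12  96] [360.2 126.9] [0.396 0.346]
scene orange [412   1  11   4  39] [417.2   2.4] [-0.514  0.953]
scene orange [262   5 105  10 254] [316.3   9.1] [-0.509  0.445]
scene orange [213 146   6   7  32] [215.6 149. ] [ 0.299 -0.113]
scene orange [167 148  11   9  70] [171.7 152.1] [ 0.291 -0.262]
scene orange [167 155  14  14 133] [173.7 162.3] [ 0.338 -0.258]
scene orange [213 154  11  12  70] [217.7 159.8] [ 0.349 -0.111]
side 25 [0.4279 0.097 ] [0.4305 0.0953]
side 50 [ 0.4207 -0.228 ] [ 0.4212 -0.2308]
side 100 [ 0.4443 -0.0711] [ 0.4423 -0.0744]
side 150 [0.4278 0.2202] [0.4305 0.2175]
side blue [194 245  11  11  57] [199.5 251.2] [0.386 0.353]
side orange [321 166  13  11  71] [326.9 172. ] [ 0.307 -0.235]
[237 142  18  13 192] [245.4 147.9] [ 0.6301 -0.1699]
[217 157  19  14 212] [226.2 163.7] [ 0.6363 -0.0618]
[194 174  19  15 230] [203. 181.] [0.6491 0.0548]
[170 190  20  16 256] [179.2 197.7] [0.6646 0.1642]
[461 277  51 107 303] [485.7 332.6] [-0.3858 -0.0139]
```

Both views agree within about 4 mm. Each beaker's place: 25 (0.428,0.096) to g1, 50 (0.419,−0.229) to g2, 100 (0.441,−0.071) to g3, 150 (0.425,0.221) to g4. I'll start with the 50 and go above it first.

```bash
cat > go.py <<'E'
import sys,numpy as np
from scipy.spatial.transform import Rotation as Ro
from plant import readout
s=readout.read_state(); q=s["eef_rot"]; R=Ro.from_quat(np.r_[q[1:],q[0]])
x,y,z=map(float,sys.argv[1:4]); az=float(sys.argv[4]) if len(sys.argv)>4 else np.arctan2(y,x)
ph=az+np.pi/2
G=Ro.from_matrix(np.array([[np.cos(ph),np.sin(ph),0],[np.sin(ph),-np.cos(ph),0],[0,0,-1]]))
print("t",s["time_s"],"tcp",s["tcp_pos"].round(4),"open",round(s["opening"],4))
print("rot",(R.inv()*G).as_rotvec().round(4),"shift",R.inv().apply(np.array([x,y,z])-s["tcp_pos"]).round(4))
E
python3 go.py .419 -.229 .2
```

```text
t 0.35 tcp [ 0.2464 -0.6283  0.2273] open 0.0936
rot [-3.000e-04 -1.000e-04 -6.969e-01] shift [ 0.3065 -0.3087  0.0274]
```

Emit:
{"fn": "drive_tool", "kwargs": {"motion": "0 0 -0.07 0.03 -0.03 0.003 0; 0 0 -0.14 0.06 -0.06 0.006 0; 0 0 -0.21 0.09 -0.09 0.009 0; 0 0 -0.28 0.12 -0.12 0.011 0; 0 0 -0.35 0.15 -0.15 0.013 0; 0 0 -0.42 0.18 -0.18 0.016 0; 0 0 -0.49 0.21 -0.21 0.019 0; 0 0 -0.56 0.245 -0.245 0.022 0; 0 0 -0.63 0.28 -0.28 0.025 0; 0 0 -0.697 0.306 -0.309 0.027 0"}}

```text
time_s: 1.35
tcp_pos: [0.4194, -0.2264, 0.2006]
eef_rot: [0.0, 0.859, 0.512, 0.0]
ft_force: [1.4, -0.6, -0.6]
opening: 0.0938
```

Emit:
{"fn": "drive_tool", "kwargs": {"motion": "0 0 0 0 0 0 0; 0 0 0 0 0 0 0"}}

```text
time_s: 1.55
tcp_pos: [0.4187, -0.2285, 0.2006]
eef_rot: [0.0, 0.86, 0.511, 0.0]
ft_force: [-0.9, -0.9, -1.1]
opening: 0.0939
```

```bash
python3 go.py .419 -.229 .2; python3 - <<'E'
from h import *
from plant import vision
d=vision.get_image("wrist"); im=d["pixels"][:,:,::-1].copy()
for z in (0,.06):
    print(proj(d,[.419,-.229,z]))
    t=np.linspace(0,6.28,40); P=np.c_[.419+.021*np.cos(t),-.229+.021*np.sin(t),t*0+z]
    cv2.polylines(im,[proj(d,P).round().astype(np.int32)],True,(0,0,255),1)
cv2.imwrite("pics/w1.png",im)
E
```

```text
t 1.55 tcp [ 0.4187 -0.2285  0.2006] open 0.0939
rot [0.0003 0.0001 0.0016] shift [-0.0003  0.0005  0.0006]
[[254.04177403 171.95377161]]
[[254.12135699 184.27788437]]
```

View pics/w1.png

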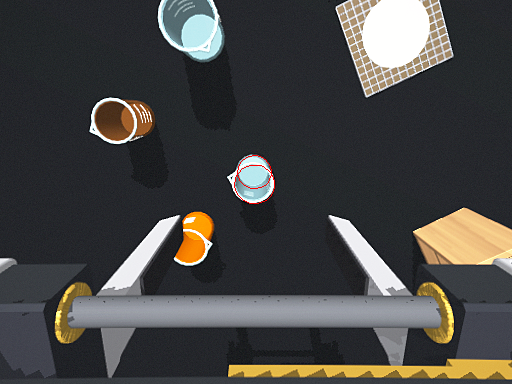

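```bash
python3 - <<'E'
import cv2
im=cv2.imread("pics/w1.png"); cv2.imwrite("pics/w1z.png",cv2.resize(im[140:220,210:300],None,fx=7,fy=7,interpolation=cv2.INTER_CUBIC))
E
```

```text
(no output)
```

View pics/w1z.png

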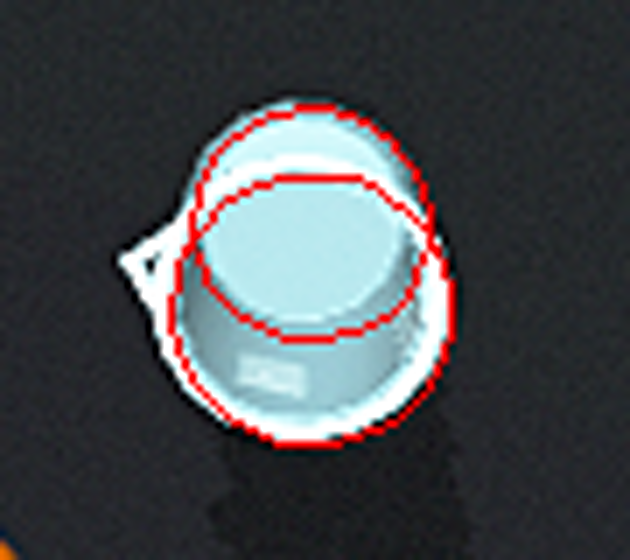

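The overlay on the 50 fits within about 1 mm. Its lip points along the jaw axis, so I'll turn the jaws away from the lip before descending.

```bash
python3 go.py .418 -.228 .033 -1.2
```

```text
t 1.6 tcp [ 0.4184 -0.2294  0.2006] open 0.0941
rot [3.000e-04 1.000e-04 6.994e-01] shift [ 0.0011 -0.0011  0.1676]
```

Emit:
{"fn": "drive_tool", "kwargs": {"motion": "0 0 0.12 0.001 -0.001 0.01 0; 0 0 0.24 0.001 -0.001 0.02 0; 0 0 0.36 0.001 -0.001 0.03 0; 0 0 0.48 0.001 -0.001 0.04 0; 0 0 0.6 0.001 -0.001 0.055 0; 0 0 0.7 0.001 -0.001 0.075 0; 0 0 0.7 0.001 -0.001 0.1 0; 0 0 0.7 0.001 -0.001 0.13 0; 0 0 0.7 0.001 -0.001 0.155 0; 0 0 0.7 0.001 -0.001 0.168 0"}}

```text
time_s: 2.6
tcp_pos: [0.4168, -0.2285, 0.0307]
eef_rot: [-0.0, 0.983, 0.183, -0.001]
ft_force: [-0.3, -0.6, -0.6]
opening: 0.0939
```

Emit:
{"fn": "drive_tool", "kwargs": {"motion": "0 0 0 0 0 0 0; 0 0 0 0 0 0 0.3; 0 0 0 0 0 0 0.5; 0 0 0 0 0 0 0.6; 0 0 0 0 0 0 0.7; 0 0 0 0 0 0 0.7; 0 0 0 0 0 0 0.7; 0 0 0 0 0 0 0.7"}}

```text
time_s: 3.4
tcp_pos: [0.4182, -0.2276, 0.0326]
eef_rot: [0.0, 0.983, 0.184, 0.0]
ft_force: [0.1, 0.0, 2.7]
opening: 0.042
```

The opening reads 0.042 m, so the jaws grip the wall. Now to lift it and move over gauze_2.

```bash
python3 go.py .649 .056 .17 -.6
```

```text
t 3.4 tcp [ 0.4182 -0.2276  0.0326] open 0.042
rot [ 1.e-04 -1.e-04 -6.e-01] shift [ 0.3179 -0.1807 -0.1374]
```

Emit:
{"fn": "drive_tool", "kwargs": {"motion": "0 0 0 0 0 -0.006 0.8; 0 0 0 0 0 -0.02 0.8; 0 0 0 0 0 -0.04 0.8; 0 0 0 0 0 -0.065 0.8; 0 0 0 0 0 -0.09 0.8; 0 0 0 0 0 -0.115 0.8; 0 0 0 0 0 -0.13 0.8; 0 0 0 0 0 -0.137 0.8"}}

```text
time_s: 4.2
tcp_pos: [0.4186, -0.2278, 0.1712]
eef_rot: [0.001, 0.983, 0.184, 0.001]
ft_force: [0.3, 0.4, -1.0]
opening: 0.0422
```

```bash
python3 go.py .649 .056 .17 -.6
```

```text
t 4.2 tcp [ 0.4186 -0.2278  0.1712] open 0.0422
rot [ 0.002  -0.001  -0.6001] shift [ 0.3176 -0.1811  0.0014]
```

Emit:
{"fn": "drive_tool", "kwargs": {"motion": "0 0 -0.03 0.015 -0.008 0 0.8; 0 0 -0.08 0.045 -0.025 0 0.8; 0 0 -0.15 0.08 -0.046 0 0.8; 0 0 -0.22 0.12 -0.068 0 0.8; 0 0 -0.3 0.16 -0.091 0 0.8; 0 0 -0.38 0.2 -0.114 0 0.8; 0 0 -0.46 0.24 -0.137 0 0.8; 0 0 -0.53 0.275 -0.157 0 0.8; 0 0 -0.58 0.303 -0.173 0 0.8; 0 0 -0.6 0.318 -0.181 0 0.8"}}

```text
time_s: 5.2
tcp_pos: [0.6495, 0.0604, 0.1681]
eef_rot: [-0.001, 0.883, 0.469, -0.0]
ft_force: [0.9, 0.3, -0.9]
opening: 0.0419
```

Emit:
{"fn": "drive_tool", "kwargs": {"motion": "0 0 0 0 0 0.03 0.8; 0 0 0 0 0 0.06 0.8; 0 0 0 0 0 0.09 0.8; 0 0 0 0 0 0.1 0.8; 0 0 0 0 0 0.1 0.8; 0 0 0 0 0 0.1 0.8"}}

```text
time_s: 5.8
tcp_pos: [0.6494, 0.0565, 0.0705]
eef_rot: [0.0, 0.885, 0.466, 0.0]
ft_force: [0.6, 0.0, -0.5]
opening: 0.0422
```

```bash
cat > chk.py <<'E'
import sys
from h import *
from plant import vision
# x y zbase r h tag
x,y,zb,r,hh=map(float,sys.argv[1:6]); tag=sys.argv[6]; gx,gy=map(float,sys.argv[7:9])
tiles=[]
for n in("scene","side","wrist"):
    d=vision.get_image(n); im=d["pixels"][:,:,::-1]; c=proj(d,[x,y,zb+hh/2])[0]
    w=45 if n!="wrist" else 120; u0,v0=int(max(0,min(512-2*w,c[0]-w))),int(max(0,min(384-2*w,c[1]-w)))
    f=(360 if n!="wrist" else 360)/(2*w)
    t=cv2.resize(im[v0:v0+2*w,u0:u0+2*w],(360,360),interpolation=cv2.INTER_CUBIC)
    a=np.linspace(0,6.28,60)
    for (cx,cy,z,rr,col) in((x,y,zb,r,(0,0,255)),(x,y,zb+hh,r+.0015,(0,0,255)),(gx,gy,.003,.036,(0,200,0))):
        P=proj(d,np.c_[cx+rr*np.cos(a),cy+rr*np.sin(a),a*0+z])
        cv2.polylines(t,[((P-[u0,v0]+.5)*f-.5).round().astype(np.int32)],True,col,1)
    tiles.append(t)
o=np.hstack(tiles); cv2.imwrite(f"pics/{tag}.png",cv2.resize(o,(798,266)) if 0 else np.vstack([np.hstack(tiles[:2])]))
cv2.imwrite(f"pics/{tag}_w.png",tiles[2])
E
python3 go.py .649 .056 .036 -.6; python3 chk.py .649 .056 .038 .021 .06 p50 .649 .056
```

```text
t 5.8 tcp [0.6494 0.0565 0.0705] open 0.0422
rot [ 0.0005 -0.0006 -0.0001] shift [-0.0006 -0.0001  0.0345]
```

View pics/p50.png

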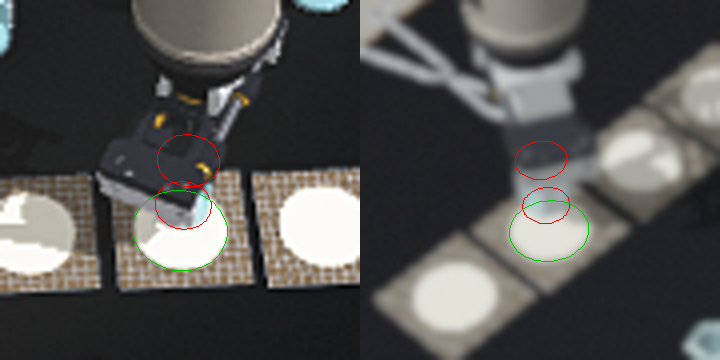

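View pics/p50_w.png

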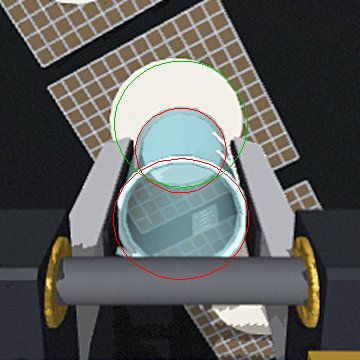

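The green ring (target) fits the disc and the beaker is centred in the jaws. I'll lower it slowly.

Emit:
{"fn": "drive_tool", "kwargs": {"motion": "0 0 0 -0.001 0 0.008 0.8; 0 0 0 -0.001 0 0.016 0.8; 0 0 0 -0.001 0 0.022 0.8; 0 0 0 -0.001 0 0.027 0.8; 0 0 0 -0.001 0 0.03 0.8; 0 0 0 -0.001 0 0.032 0.8; 0 0 0 -0.001 0 0.033 0.8; 0 0 0 -0.001 0 0.034 0.8; 0 0 0 -0.001 0 0.0347 0.8; 0 0 0 -0.001 0 0.0347 0.8"}}

```text
time_s: 6.95
tcp_pos: [0.6485, 0.0555, 0.0356]
eef_rot: [0.0, 0.885, 0.467, 0.0]
ft_force: [-4.6, -0.6, 9.0]
opening: 0.0417
```

Emit:
{"fn": "drive_tool", "kwargs": {"motion": "0 0 0 0 0 0 0.8; 0 0 0 0 0 0 0.8; 0 0 0 0 0 0 0.8"}}

```text
time_s: 7.25
tcp_pos: [0.6485, 0.0555, 0.0356]
eef_rot: [0.0, 0.885, 0.467, 0.0]
ft_force: [-3.6, -1.2, 9.1]
opening: 0.0416
```

Emit:
{"fn": "drive_tool", "kwargs": {"motion": "0 0 0 0 0 -0.0003 0.8; 0 0 0 0 0 -0.0005 0.8; 0 0 0 0 0 -0.0005 0.5; 0 0 0 0 0 -0.0005 0.3; 0 0 0 0 0 -0.0005 0.1; 0 0 0 0 0 -0.0005 0; 0 0 0 0 0 -0.0005 0; 0 0 0 0 0 -0.01 0; 0 0 0 0 0 -0.03 0; 0 0 0 0 0 -0.06 0"}}

```text
time_s: 8.25
tcp_pos: [0.6474, 0.0554, 0.0948]
eef_rot: [-0.001, 0.884, 0.467, -0.001]
ft_force: [0.5, -0.2, -0.2]
opening: 0.0939
```

Emit:
{"fn": "drive_tool", "kwargs": {"motion": "0 0 0 0 0 -0.04 0; 0 0 0 0 0 -0.08 0; 0 0 0 0 0 -0.1 0; 0 0 0 0 0 -0.1 0; 0 0 0 0 0 -0.1 0"}}

```text
time_s: 8.75
tcp_pos: [0.6484, 0.0554, 0.1954]
eef_rot: [0.0, 0.885, 0.467, 0.0]
ft_force: [0.4, -0.3, -1.5]
opening: 0.0942
```

```bash
python3 go.py .441 -.071 .2; python3 chk.py .649 .056 .003 .021 .06 d50 .649 .056
```

```text
t 8.75 tcp [0.6484 0.0554 0.1954] open 0.0942
rot [ 9.000e-04 -3.000e-04 -4.405e-01] shift [-0.2214 -0.0997 -0.0048]
```

View pics/d50_w.png

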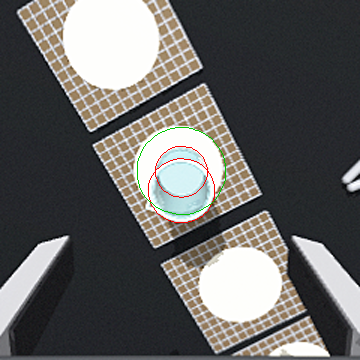

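The 50 stands within the rings on gauze_2. Next is the 100, whose lip points towards −y, so a radial jaw is fine.

Emit:
{"fn": "drive_tool", "kwargs": {"motion": "0 0 -0.04 -0.02 -0.009 0 0; 0 0 -0.1 -0.05 -0.022 -0.001 0; 0 0 -0.17 -0.085 -0.038 -0.002 0; 0 0 -0.24 -0.12 -0.054 -0.003 0; 0 0 -0.31 -0.155 -0.07 -0.004 0; 0 0 -0.38 -0.19 -0.086 -0.005 0; 0 0 -0.42 -0.212 -0.095 -0.005 0; 0 0 -0.44 -0.221 -0.1 -0.005 0; 0 0 -0.44 -0.221 -0.1 -0.005 0; 0 0 -0.44 -0.221 -0.1 -0.005 0"}}

```text
time_s: 9.9
tcp_pos: [0.4413, -0.0702, 0.1996]
eef_rot: [-0.0, 0.762, 0.648, 0.0]
ft_force: [1.2, 0.3, 0.1]
opening: 0.0939
```

```bash
python3 go.py .441 -.071 .04; python3 chk.py .441 -.071 0 .025 .07 g100 .441 -.071
```

```text
t 9.9 tcp [ 0.4413 -0.0702  0.1996] open 0.0939
rot [-0.0002 -0.0002 -0.0012] shift [-8.000e-04 -1.000e-04  1.596e-01]
```

View pics/g100_w.png

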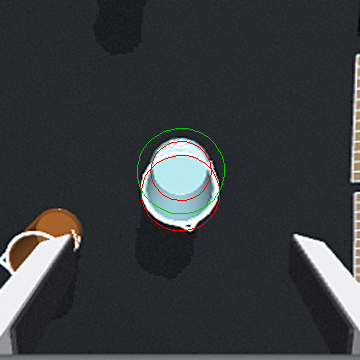

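The rim sits about 3 mm towards +y of my ring, so I'll use y = −0.068.

Emit:
{"fn": "drive_tool", "kwargs": {"motion": "0 0 0 0.0015 0 0.02 0; 0 0 0 0.002 0 0.045 0; 0 0 0 0.002 0 0.075 0; 0 0 0 0.002 0 0.105 0; 0 0 0 0.002 0 0.13 0; 0 0 0 0.002 0 0.15 0; 0 0 0 0.002 0 0.16 0; 0 0 0 0.002 0 0.16 0; 0 0 0 0.002 0 0.16 0"}}

```text
time_s: 10.95
tcp_pos: [0.4419, -0.0682, 0.0402]
eef_rot: [0.0, 0.761, 0.648, 0.0]
ft_force: [-0.1, 0.2, 0.9]
opening: 0.0941
```

Emit:
{"fn": "drive_tool", "kwargs": {"motion": "0 0 0 0 0 0 0.3; 0 0 0 0 0 0 0.4; 0 0 0 0 0 0 0.5; 0 0 0 0 0 0 0.6; 0 0 0 0 0 0 0.8; 0 0 0 0 0 0 0.8; 0 0 0 0 0 0 0.8"}}

```text
time_s: 11.65
tcp_pos: [0.4414, -0.0685, 0.0399]
eef_rot: [0.0, 0.761, 0.648, -0.0]
ft_force: [-1.0, -0.4, 3.6]
opening: 0.0491
```

Emit:
{"fn": "drive_tool", "kwargs": {"motion": "0 0 0 0 0 -0.006 0.8; 0 0 0 0 0 -0.02 0.8; 0 0 0 0 0 -0.04 0.8; 0 0 0 0 0 -0.065 0.8; 0 0 0 0 0 -0.09 0.8; 0 0 0 0 0 -0.115 0.8; 0 0 0 0 0 -0.13 0.8; 0 0 0 0 0 -0.137 0.8; 0 0 0 0 0 -0.137 0.8"}}

```text
time_s: 12.55
tcp_pos: [0.4416, -0.0686, 0.1775]
eef_rot: [0.001, 0.761, 0.648, 0.0]
ft_force: [0.4, -0.4, -0.4]
opening: 0.0489
```

```bash
python3 go.py .6355 -.0605 .175
```

```text
t 12.55 tcp [ 0.4416 -0.0686  0.1775] open 0.0489
rot [ 0.0014  0.0002 -0.0653] shift [0.0389 0.1901 0.0027]
```

Emit:
{"fn": "drive_tool", "kwargs": {"motion": "0 0 0 0.003 0.015 0 0.8; 0 0 -0.02 0.009 0.045 0 0.8; 0 0 -0.03 0.017 0.08 0 0.8; 0 0 -0.04 0.025 0.12 0 0.8; 0 0 -0.05 0.032 0.155 0 0.8; 0 0 -0.06 0.037 0.18 0 0.8; 0 0 -0.065 0.039 0.19 0 0.8; 0 0 -0.065 0.039 0.19 0.01 0.8; 0 0 -0.065 0.039 0.19 0.03 0.8; 0 0 -0.065 0.039 0.19 0.05 0.8"}}

```text
time_s: 13.55
tcp_pos: [0.6338, -0.0604, 0.1253]
eef_rot: [-0.0, 0.74, 0.673, -0.0]
ft_force: [0.1, -0.3, -1.0]
opening: 0.0488
```

Emit:
{"fn": "drive_tool", "kwargs": {"motion": "0 0 0 0 0 0.02 0.8; 0 0 0 0 0 0.04 0.8; 0 0 0 0 0 0.05 0.8; 0 0 0 0 0 0.05 0.8; 0 0 0 0 0 0.05 0.8"}}

```text
time_s: 14.05
tcp_pos: [0.635, -0.0603, 0.0772]
eef_rot: [0.0, 0.74, 0.673, 0.0]
ft_force: [-0.3, -0.4, 0.1]
opening: 0.0496
```

```bash
python3 go.py .6355 -.0605 .043; python3 chk.py .6355 -.0605 .035 .025 .07 p100 .6355 -.0605
```

```text
t 14.05 tcp [ 0.635  -0.0603  0.0772] open 0.0496
rot [ 0.0001 -0.0001 -0.0002] shift [-0.0002  0.0005  0.0342]
```

View pics/p100_w.png

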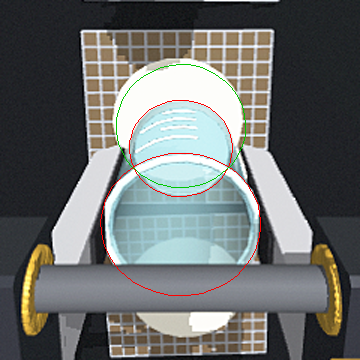

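View pics/p100.png

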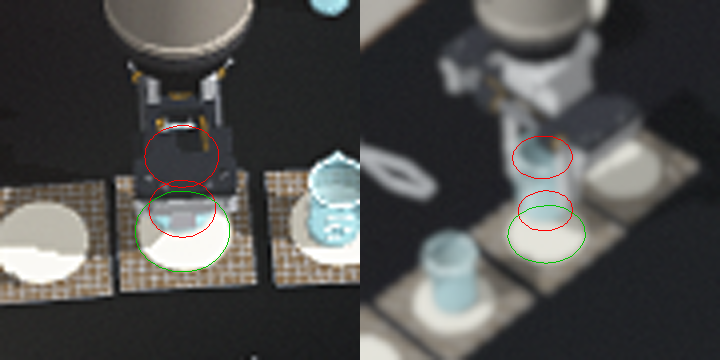

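The disc sits about 1–2 mm towards +y of the green ring. I'll nudge by +1.5 mm and set the 100 down.

Emit:
{"fn": "drive_tool", "kwargs": {"motion": "0 0 0 0.0015 0 0.008 0.8; 0 0 0 0.0015 0 0.016 0.8; 0 0 0 0.0015 0 0.022 0.8; 0 0 0 0.0015 0 0.027 0.8; 0 0 0 0.0015 0 0.03 0.8; 0 0 0 0.0015 0 0.032 0.8; 0 0 0 0.0015 0 0.033 0.8; 0 0 0 0.0015 0 0.0335 0.8; 0 0 0 0.0015 0 0.0338 0.8; 0 0 0 0.0015 0 0.0338 0.8"}}

```text
time_s: 15.2
tcp_pos: [0.6353, -0.0588, 0.0431]
eef_rot: [0.0, 0.74, 0.673, 0.0]
ft_force: [-0.7, -0.4, -0.7]
opening: 0.0489
```

Emit:
{"fn": "drive_tool", "kwargs": {"motion": "0 0 0 0 0 0 0.8; 0 0 0 0 0 0 0.8"}}

```text
time_s: 15.4
tcp_pos: [0.6353, -0.0587, 0.0431]
eef_rot: [0.0, 0.74, 0.673, 0.0]
ft_force: [-0.1, -0.7, -0.9]
opening: 0.0496
```

Emit:
{"fn": "drive_tool", "kwargs": {"motion": "0 0 0 0 0 0.0003 0.8; 0 0 0 0 0 0.0006 0.8; 0 0 0 0 0 0.0006 0.8; 0 0 0 0 0 0.0006 0.8"}}

```text
time_s: 15.8
tcp_pos: [0.6354, -0.0587, 0.0429]
eef_rot: [0.0, 0.74, 0.673, 0.0]
ft_force: [-3.5, -0.1, 8.1]
opening: 0.0488
```

Emit:
{"fn": "drive_tool", "kwargs": {"motion": "0 0 0 0 0 -0.0003 0.8; 0 0 0 0 0 -0.0003 0.8; 0 0 0 0 0 -0.0003 0.45; 0 0 0 0 0 -0.0003 0.3; 0 0 0 0 0 -0.0003 0.1; 0 0 0 0 0 -0.0003 0; 0 0 0 0 0 -0.0003 0; 0 0 0 0 0 -0.01 0; 0 0 0 0 0 -0.03 0; 0 0 0 0 0 -0.06 0"}}

```text
time_s: 16.8
tcp_pos: [0.6344, -0.0587, 0.1024]
eef_rot: [-0.001, 0.74, 0.673, -0.001]
ft_force: [0.2, -0.4, 0.0]
opening: 0.0938
```

Emit:
{"fn": "drive_tool", "kwargs": {"motion": "0 0 0 0 0 -0.04 0; 0 0 0 0 0 -0.08 0; 0 0 0 0 0 -0.1 0; 0 0 0 0 0 -0.1 0; 0 0 0 0 0 -0.1 0"}}

```text
time_s: 17.3
tcp_pos: [0.6353, -0.0588, 0.203]
eef_rot: [0.0, 0.74, 0.673, 0.0]
ft_force: [-0.0, 0.3, -0.3]
opening: 0.0936
```

```bash
python3 go.py .428 .096 .2; python3 chk.py .6355 -.059 .003 .025 .07 d100 .6355 -.059
```

```text
t 17.3 tcp [ 0.6353 -0.0588  0.203 ] open 0.0936
rot [ 8.000e-04  3.000e-04 -3.157e-01] shift [ 0.1344 -0.221   0.0028]
```

View pics/d100_w.png

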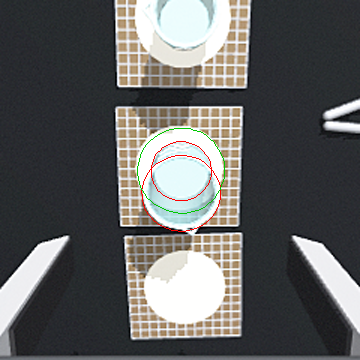

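The 100 is standing on gauze_3. Next the 25.

Emit:
{"fn": "drive_tool", "kwargs": {"motion": "0 0 -0.03 0.012 -0.02 0 0; 0 0 -0.07 0.03 -0.05 0 0; 0 0 -0.12 0.051 -0.085 0 0; 0 0 -0.17 0.073 -0.12 0 0; 0 0 -0.22 0.095 -0.155 0 0; 0 0 -0.27 0.115 -0.19 0 0; 0 0 -0.3 0.128 -0.212 0 0; 0 0 -0.316 0.134 -0.221 0.003 0; 0 0 -0.316 0.134 -0.221 0.003 0; 0 0 -0.316 0.134 -0.221 0.003 0"}}

```text
time_s: 18.45
tcp_pos: [0.4287, 0.095, 0.1992]
eef_rot: [-0.0, 0.625, 0.78, -0.0]
ft_force: [0.3, -0.8, -1.1]
opening: 0.0936
```

```bash
python3 go.py .428 .096 .028; python3 chk.py .428 .096 0 .017 .05 g25 .428 .096
```

```text
t 18.45 tcp [0.4287 0.095  0.1992] open 0.0936
rot [-0.0002 -0.0003 -0.0009] shift [ 0.001  -0.0004  0.1712]
```

View pics/g25_w.png

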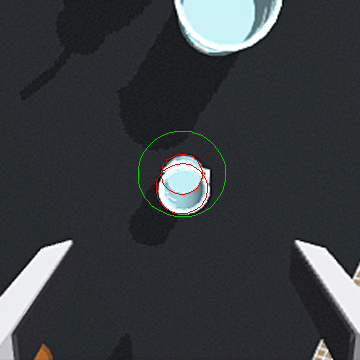

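The 25 is well aligned. Its lip is at az≈0.7, so I'll turn the jaws to az≈−0.5 and descend.

Emit:
{"fn": "drive_tool", "kwargs": {"motion": "0 0 0.12 0.001 0 0.01 0; 0 0 0.24 0.001 0 0.025 0; 0 0 0.36 0.001 0 0.045 0; 0 0 0.48 0.001 0 0.065 0; 0 0 0.6 0.001 0 0.085 0; 0 0 0.72 0.001 0 0.105 0; 0 0 0.72 0.001 0 0.13 0; 0 0 0.72 0.001 0 0.15 0; 0 0 0.72 0.001 0 0.165 0; 0 0 0.72 0.001 0 0.173 0"}}

```text
time_s: 19.6
tcp_pos: [0.4276, 0.0962, 0.025]
eef_rot: [-0.0, 0.86, 0.51, -0.001]
ft_force: [0.1, -0.9, -0.4]
opening: 0.094
```

Emit:
{"fn": "drive_tool", "kwargs": {"motion": "0 0 0 0 0 0 0; 0 0 0 0 0 0 0.3; 0 0 0 0 0 0 0.5; 0 0 0 0 0 0 0.6; 0 0 0 0 0 0 0.7; 0 0 0 0 0 0 0.9; 0 0 0 0 0 0 0.9; 0 0 0 0 0 0 0.9; 0 0 0 0 0 0 0.9"}}

```text
time_s: 20.5
tcp_pos: [0.4278, 0.0966, 0.0264]
eef_rot: [-0.0, 0.86, 0.511, 0.0]
ft_force: [0.3, -0.4, -0.1]
opening: 0.0336
```

Emit:
{"fn": "drive_tool", "kwargs": {"motion": "0 0 0 0 0 -0.006 0.9; 0 0 0 0 0 -0.02 0.9; 0 0 0 0 0 -0.04 0.9; 0 0 0 0 0 -0.065 0.9; 0 0 0 0 0 -0.09 0.9; 0 0 0 0 0 -0.115 0.9; 0 0 0 0 0 -0.135 0.9; 0 0 0 0 0 -0.145 0.9; 0 0 0 0 0 -0.145 0.9"}}

```text
time_s: 21.4
tcp_pos: [0.4283, 0.0966, 0.1725]
eef_rot: [0.001, 0.86, 0.51, 0.001]
ft_force: [-0.3, -0.1, -0.1]
opening: 0.0335
```

```bash
python3 go.py .664 .166 .17 -.3
```

```text
t 21.4 tcp [0.4283 0.0966 0.1725] open 0.0335
rot [ 0.002  -0.0009 -0.1994] shift [0.1738 0.1737 0.003 ]
```

Emit:
{"fn": "drive_tool", "kwargs": {"motion": "0 0 -0.01 0.01 0.01 0 0.9; 0 0 -0.04 0.03 0.03 0 0.9; 0 0 -0.07 0.055 0.055 0 0.9; 0 0 -0.1 0.085 0.085 0 0.9; 0 0 -0.13 0.115 0.115 0 0.9; 0 0 -0.16 0.14 0.14 0 0.9; 0 0 -0.19 0.16 0.16 0 0.9; 0 0 -0.2 0.17 0.17 0 0.9; 0 0 -0.2 0.174 0.174 0 0.9; 0 0 -0.2 0.174 0.174 0.01 0.9"}}

```text
time_s: 22.4
tcp_pos: [0.6645, 0.1667, 0.1605]
eef_rot: [-0.0, 0.805, 0.594, 0.0]
ft_force: [-0.5, -0.0, -0.7]
opening: 0.033
```

Emit:
{"fn": "drive_tool", "kwargs": {"motion": "0 0 0 0 0 0.03 0.9; 0 0 0 0 0 0.06 0.9; 0 0 0 0 0 0.085 0.9; 0 0 0 0 0 0.1 0.9; 0 0 0 0 0 0.1 0.9; 0 0 0 0 0 0.1 0.9; 0 0 0 0 0 0.1 0.9"}}

```text
time_s: 23.1
tcp_pos: [0.6645, 0.1664, 0.0628]
eef_rot: [0.0, 0.805, 0.594, 0.001]
ft_force: [0.1, -0.2, -0.5]
opening: 0.0333
```

```bash
python3 go.py .664 .166 .0295 -.3; python3 chk.py .664 .166 .033 .017 .05 p25 .664 .166
```

```text
t 23.1 tcp [0.6645 0.1664 0.0628] open 0.0333
rot [ 0.0016 -0.001   0.0008] shift [-0.0005 -0.0004  0.0333]
```

View pics/p25_w.png

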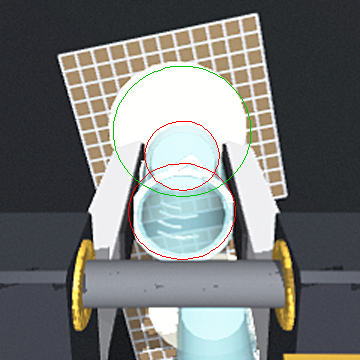

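View pics/p25.png

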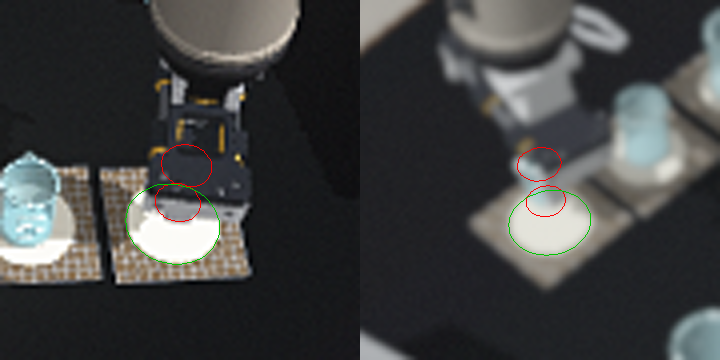

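The beaker fits its rings. The disc is about 2 mm up and left of the green one, so I'll correct by 1 mm each way and lower.

Emit:
{"fn": "drive_tool", "kwargs": {"motion": "0 0 0 0.001 -0.001 0.008 0.9; 0 0 0 0.001 -0.001 0.016 0.9; 0 0 0 0.001 -0.001 0.022 0.9; 0 0 0 0.001 -0.001 0.027 0.9; 0 0 0 0.001 -0.001 0.03 0.9; 0 0 0 0.001 -0.001 0.0315 0.9; 0 0 0 0.001 -0.001 0.0325 0.9; 0 0 0 0.001 -0.001 0.033 0.9; 0 0 0 0.001 -0.001 0.033 0.9; 0 0 0 0.001 -0.001 0.033 0.9"}}

```text
time_s: 24.25
tcp_pos: [0.663, 0.1674, 0.0295]
eef_rot: [0.0, 0.805, 0.594, -0.0]
ft_force: [-7.3, -2.5, 14.4]
opening: 0.0331
```

Emit:
{"fn": "drive_tool", "kwargs": {"motion": "0 0 0 0 0 0.0003 0.9; 0 0 0 0 0 0.0003 0.9"}}

```text
time_s: 24.45
tcp_pos: [0.663, 0.1674, 0.0294]
eef_rot: [0.0, 0.805, 0.594, -0.0]
ft_force: [-8.9, -3.2, 18.4]
opening: 0.0333
```

Contact. I'll back off by 1 mm to take the load off, then release.

Emit:
{"fn": "drive_tool", "kwargs": {"motion": "0 0 0 0 0 -0.0005 0.9; 0 0 0 0 0 -0.001 0.9; 0 0 0 0 0 -0.001 0.9"}}

```text
time_s: 24.75
tcp_pos: [0.6634, 0.1674, 0.0295]
eef_rot: [0.0, 0.805, 0.594, 0.0]
ft_force: [-1.8, -1.3, 5.3]
opening: 0.0331
```

Emit:
{"fn": "drive_tool", "kwargs": {"motion": "0 0 0 0 0 -0.0003 0.9; 0 0 0 0 0 -0.0003 0.6; 0 0 0 0 0 -0.0003 0.4; 0 0 0 0 0 -0.0003 0.2; 0 0 0 0 0 -0.0003 0.1; 0 0 0 0 0 -0.0003 0; 0 0 0 0 0 -0.0003 0; 0 0 0 0 0 -0.01 0; 0 0 0 0 0 -0.03 0; 0 0 0 0 0 -0.06 0"}}

```text
time_s: 25.75
tcp_pos: [0.6624, 0.1671, 0.0891]
eef_rot: [-0.001, 0.805, 0.594, -0.001]
ft_force: [-0.1, -0.9, 0.6]
opening: 0.0938
```

Emit:
{"fn": "drive_tool", "kwargs": {"motion": "0 0 0 0 0 -0.04 0; 0 0 0 0 0 -0.08 0; 0 0 0 0 0 -0.12 0; 0 0 0 0 0 -0.13 0; 0 0 0 0 0 -0.13 0; 0 0 0 0 0 -0.13 0"}}

```text
time_s: 26.35
tcp_pos: [0.6627, 0.167, 0.2183]
eef_rot: [-0.0, 0.805, 0.594, -0.0]
ft_force: [0.1, 0.0, 0.4]
opening: 0.0937
```

```bash
python3 go.py .425 .221 .22 -.4; python3 chk.py .663 .167 .003 .017 .05 d25 .663 .167
```

```text
t 26.35 tcp [0.6627 0.167  0.2183] open 0.0937
rot [-0.0006  0.0007  0.1009] shift [-0.0185 -0.2431 -0.0015]
```

View pics/d25_w.png

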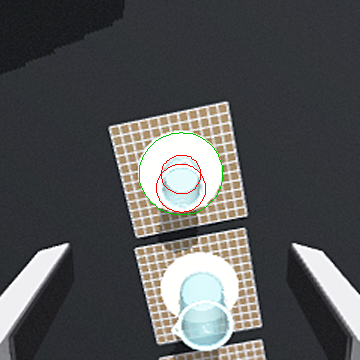

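The 25 is well placed on gauze_1. Now the 150, approaching with the jaws at az −0.4, away from its lip and the wash bottle.

Emit:
{"fn": "drive_tool", "kwargs": {"motion": "0 0 0 -0.002 -0.02 0 0; 0 0 0.02 -0.004 -0.05 0 0; 0 0 0.03 -0.006 -0.085 0 0; 0 0 0.05 -0.009 -0.12 0 0; 0 0 0.07 -0.012 -0.155 0 0; 0 0 0.09 -0.015 -0.19 0 0; 0 0 0.1 -0.017 -0.22 0 0; 0 0 0.1 -0.0185 -0.238 0 0; 0 0 0.1 -0.0185 -0.243 0 0; 0 0 0.1 -0.0185 -0.243 0 0"}}

```text
time_s: 27.5
tcp_pos: [0.4258, 0.2212, 0.2191]
eef_rot: [0.0, 0.833, 0.553, 0.0]
ft_force: [0.6, -0.8, 0.6]
opening: 0.0938
```

```bash
python3 go.py .425 .221 .045 -.4; python3 chk.py .425 .221 0 .03 .08 g150 .425 .221;python3 -c "
from plant import vision
import cv2
cv2.imwrite('pics/wfull.png',vision.get_image('wrist')['pixels'][:,:,::-1])"
```

```text
t 27.5 tcp [0.4258 0.2212 0.2191] open 0.0938
rot [ 0.0002 -0.0001  0.0014] shift [-0.0006 -0.0007  0.1741]
```

View pics/g150_w.png

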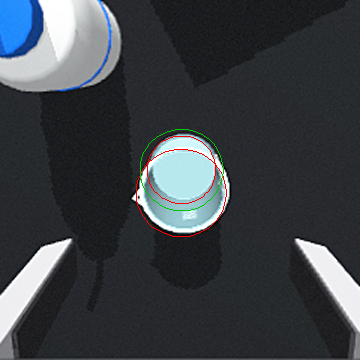

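View pics/wfull.png

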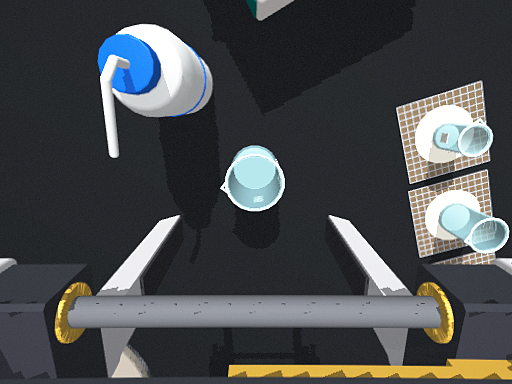

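The lip lies along the present jaw axis, so a jaw at az≈+0.5 is better. I'll check spout clearance first.

```bash
python3 - <<'E'
from h import *
from plant import vision
d=vision.get_image("wrist")
az=.5; j=np.array([np.cos(az),np.sin(az)]); p=np.array([-j[1],j[0]])
c=np.array([.427,.223])
for uv in((114,155),(110,70),(128,62),(212,85)):
  for z in(.15,.18):
    P=plane(d,*uv,z)[:2]-c; print(uv,z,(P+c).round(3),"along",(P@j).round(3),"perp",(P@p).round(3))
E
python3 go.py .427 .223 .046 .5
```

```text
(114, 155) 0.15 [0.343 0.302] along -0.035 perp 0.109
(114, 155) 0.18 [0.359 0.301] along -0.023 perp 0.101
(110, 70) 0.15 [0.372 0.356] along 0.016 perp 0.143
(110, 70) 0.18 [0.383 0.348] along 0.022 perp 0.13
(128, 62) 0.15 [0.387 0.356] along 0.028 perp 0.136
(128, 62) 0.18 [0.396 0.348] along 0.032 perp 0.124
(212, 85) 0.15 [0.435 0.319] along 0.053 perp 0.08
(212, 85) 0.18 [0.438 0.315] along 0.054 perp 0.076
t 27.75 tcp [0.4263 0.221  0.2189] open 0.0941
rot [-5.e-04 -4.e-04 -9.e-01] shift [0.0021 0.     0.1729]
```

Clearance is about 60 mm. Turn, then descend.

Emit:
{"fn": "drive_tool", "kwargs": {"motion": "0 0 -0.12 0.001 0.001 0 0; 0 0 -0.24 0.002 0.001 0 0; 0 0 -0.36 0.002 0.001 0 0; 0 0 -0.48 0.002 0.001 0 0; 0 0 -0.6 0.002 0.001 0 0; 0 0 -0.72 0.002 0.001 0 0; 0 0 -0.84 0.002 0.001 0 0; 0 0 -0.9 0.002 0.001 0 0; 0 0 -0.9 0.002 0.001 0 0; 0 0 -0.9 0.002 0.001 0 0"}}

```text
time_s: 28.75
tcp_pos: [0.4275, 0.2225, 0.219]
eef_rot: [-0.0, 0.511, 0.86, 0.0]
ft_force: [0.5, -0.5, -0.8]
opening: 0.094
```

```bash
python3 go.py .428 .222 .046 .5; python3 chk.py .428 .222 0 .03 .08 h150 .428 .222
```

```text
t 28.75 tcp [0.4275 0.2225 0.219 ] open 0.094
rot [-0.0001 -0.0004 -0.0017] shift [-0.0008  0.0002  0.173 ]
```

View pics/h150_w.png

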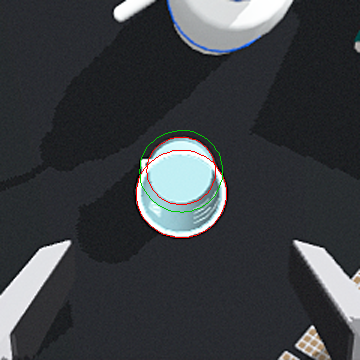

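Well centred. Descend and grip.

Emit:
{"fn": "drive_tool", "kwargs": {"motion": "0 0 0 0 0 0.02 0; 0 0 0 0 0 0.045 0; 0 0 0 0 0 0.075 0; 0 0 0 0 0 0.105 0; 0 0 0 0 0 0.13 0; 0 0 0 0 0 0.15 0; 0 0 0 0 0 0.165 0; 0 0 0 0 0 0.173 0; 0 0 0 0 0 0.173 0; 0 0 0 0 0 0.173 0"}}

```text
time_s: 29.9
tcp_pos: [0.4275, 0.223, 0.0467]
eef_rot: [0.0, 0.51, 0.86, 0.0]
ft_force: [-0.9, -0.4, 0.2]
opening: 0.0938
```

Emit:
{"fn": "drive_tool", "kwargs": {"motion": "0 0 0 0 0 0 0.2; 0 0 0 0 0 0 0.3; 0 0 0 0 0 0 0.4; 0 0 0 0 0 0 0.5; 0 0 0 0 0 0 0.7; 0 0 0 0 0 0 0.7; 0 0 0 0 0 0 0.7"}}

```text
time_s: 30.6
tcp_pos: [0.4273, 0.2227, 0.0463]
eef_rot: [0.0, 0.51, 0.86, -0.0]
ft_force: [-0.9, -1.1, 5.9]
opening: 0.06
```

Emit:
{"fn": "drive_tool", "kwargs": {"motion": "0 0 0 0 0 -0.006 0.7; 0 0 0 0 0 -0.02 0.7; 0 0 0 0 0 -0.04 0.7; 0 0 0 0 0 -0.065 0.7; 0 0 0 0 0 -0.095 0.7; 0 0 0 0 0 -0.125 0.7; 0 0 0 0 0 -0.15 0.7; 0 0 0 0 0 -0.17 0.7; 0 0 0 0 0 -0.175 0.7; 0 0 0 0 0 -0.175 0.7"}}

```text
time_s: 31.6
tcp_pos: [0.4274, 0.2228, 0.222]
eef_rot: [0.001, 0.51, 0.86, 0.001]
ft_force: [0.3, -0.5, -0.6]
opening: 0.0594
```

```bash
python3 go.py .63 -.168 .22
```

```text
t 31.6 tcp [0.4274 0.2228 0.222 ] open 0.0594
rot [ 1.700e-03 -1.000e-04  7.614e-01] shift [-0.4401 -0.0099  0.0022]
```

Emit:
{"fn": "drive_tool", "kwargs": {"motion": "0 0 0.03 -0.015 0 0 0.7; 0 0 0.08 -0.04 -0.001 0 0.7; 0 0 0.15 -0.08 -0.002 0 0.7; 0 0 0.22 -0.12 -0.003 0 0.7; 0 0 0.29 -0.16 -0.004 0 0.7; 0 0 0.36 -0.2 -0.005 0 0.7; 0 0 0.43 -0.24 -0.006 0 0.7; 0 0 0.5 -0.28 -0.007 0 0.7; 0 0 0.57 -0.32 -0.008 0 0.7; 0 0 0.64 -0.36 -0.008 0 0.7"}}

```text
time_s: 32.6
tcp_pos: [0.5928, -0.0996, 0.2196]
eef_rot: [-0.001, 0.756, 0.655, -0.001]
ft_force: [0.8, -0.1, -0.5]
opening: 0.0597
```

```bash
python3 go.py .63 -.168 .13
```

```text
t 32.6 tcp [ 0.5928 -0.0996  0.2196] open 0.0597
rot [-0.0022  0.0005  0.1171] shift [-0.0624  0.0468  0.0895]
```

Emit:
{"fn": "drive_tool", "kwargs": {"motion": "0 0 0.06 -0.03 0.022 0 0.7; 0 0 0.1 -0.05 0.038 0 0.7; 0 0 0.117 -0.059 0.045 0 0.7; 0 0 0.117 -0.059 0.045 0.01 0.7; 0 0 0.117 -0.059 0.045 0.03 0.7; 0 0 0.117 -0.059 0.045 0.06 0.7; 0 0 0.117 -0.059 0.045 0.09 0.7; 0 0 0.117 -0.059 0.045 0.115 0.7; 0 0 0.117 -0.059 0.045 0.135 0.7; 0 0 0.117 -0.059 0.045 0.135 0.7"}}

```text
time_s: 33.6
tcp_pos: [0.6268, -0.1595, 0.0827]
eef_rot: [-0.002, 0.791, 0.612, -0.001]
ft_force: [-0.8, 0.4, 0.1]
opening: 0.0595
```

Emit:
{"fn": "drive_tool", "kwargs": {"motion": "0 0 0 0 0 0 0.7; 0 0 0 0 0 0 0.7"}}

```text
time_s: 33.8
tcp_pos: [0.6299, -0.161, 0.0872]
eef_rot: [0.0, 0.791, 0.611, 0.001]
ft_force: [-0.8, -0.8, -1.0]
opening: 0.0595
```

```bash
python3 go.py .63 -.168 .0493; python3 chk.py .63 -.168 .037 .03 .08 p150 .63 -.168
```

```text
t 33.8 tcp [ 0.6299 -0.161   0.0872] open 0.0595
rot [ 0.0013 -0.0003  0.0054] shift [-0.0068  0.0018  0.0379]
```

View pics/p150_w.png

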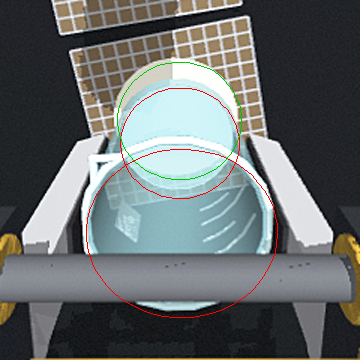

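View pics/p150.png

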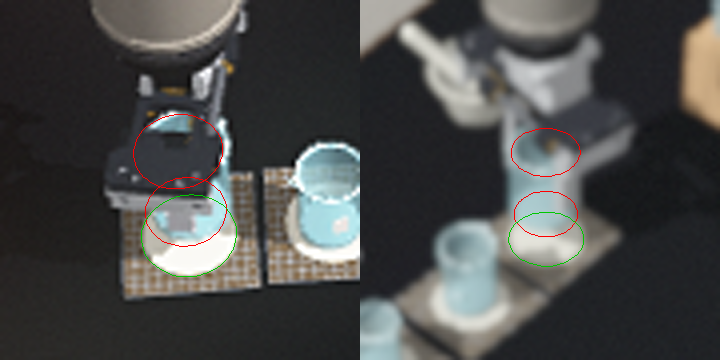

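It's 7 mm short of the target. I'll align, then recheck above the disc.

Emit:
{"fn": "drive_tool", "kwargs": {"motion": "0 0 0.005 -0.003 0.001 0 0.7; 0 0 0.005 -0.006 0.0015 0.005 0.7; 0 0 0.005 -0.006 0.0015 0.012 0.7; 0 0 0.005 -0.006 0.0015 0.018 0.7; 0 0 0.005 -0.006 0.0015 0.02 0.7; 0 0 0.005 -0.006 0.0015 0.02 0.7; 0 0 0.005 -0.006 0.0015 0.02 0.7"}}

```text
time_s: 34.65
tcp_pos: [0.6294, -0.1676, 0.0661]
eef_rot: [-0.0, 0.793, 0.609, 0.0]
ft_force: [-0.4, -0.8, -0.6]
opening: 0.0598
```

```bash
python3 go.py .63 -.167 .0493; python3 chk.py .63 -.167 .021 .03 .08 q150 .63 -.167
```

```text
t 34.65 tcp [ 0.6294 -0.1676  0.0661] open 0.0598
rot [-0.0002 -0.0002 -0.0018] shift [0.0007 0.0004 0.0168]
```

View pics/q150_w.png

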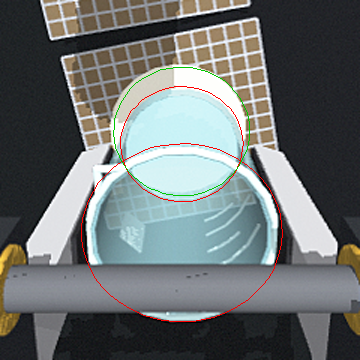

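Aligned. Lower slowly.

Emit:
{"fn": "drive_tool", "kwargs": {"motion": "0 0 0 0.0005 0 0.006 0.7; 0 0 0 0.0005 0 0.011 0.7; 0 0 0 0.0005 0 0.014 0.7; 0 0 0 0.0005 0 0.0155 0.7; 0 0 0 0.0005 0 0.016 0.7; 0 0 0 0.0005 0 0.0163 0.7; 0 0 0 0.0005 0 0.0166 0.7; 0 0 0 0.0005 0 0.0166 0.7; 0 0 0 0.0005 0 0.0166 0.7"}}

```text
time_s: 35.7
tcp_pos: [0.6296, -0.1673, 0.0496]
eef_rot: [0.0, 0.793, 0.609, 0.0]
ft_force: [-0.1, 0.2, -0.7]
opening: 0.0597
```

Emit:
{"fn": "drive_tool", "kwargs": {"motion": "0 0 0 0 0 0.0003 0.7; 0 0 0 0 0 0.0006 0.7; 0 0 0 0 0 0.0006 0.7; 0 0 0 0 0 0.0006 0.7"}}

```text
time_s: 36.1
tcp_pos: [0.6296, -0.1673, 0.0493]
eef_rot: [0.0, 0.793, 0.609, 0.0]
ft_force: [-1.1, -0.0, 5.3]
opening: 0.0597
```

Emit:
{"fn": "drive_tool", "kwargs": {"motion": "0 0 0 0 0 -0.0002 0.7; 0 0 0 0 0 -0.0002 0.7; 0 0 0 0 0 -0.0002 0.3; 0 0 0 0 0 -0.0002 0.2; 0 0 0 0 0 -0.0002 0.1; 0 0 0 0 0 -0.0002 0; 0 0 0 0 0 -0.0002 0; 0 0 0 0 0 -0.01 0; 0 0 0 0 0 -0.03 0; 0 0 0 0 0 -0.06 0"}}

```text
time_s: 37.1
tcp_pos: [0.6287, -0.167, 0.1089]
eef_rot: [-0.001, 0.793, 0.609, -0.001]
ft_force: [0.6, -0.4, 0.6]
opening: 0.0939
```

Emit:
{"fn": "drive_tool", "kwargs": {"motion": "0 0 0 0 0 -0.04 0; 0 0 0 0 0 -0.08 0; 0 0 0 0 0 -0.12 0; 0 0 0 0 0 -0.15 0; 0 0 0 0 0 -0.15 0"}}

```text
time_s: 37.6
tcp_pos: [0.6313, -0.1673, 0.2645]
eef_rot: [0.003, 0.793, 0.609, 0.002]
ft_force: [0.8, -0.4, -0.7]
opening: 0.0938
```

```bash
python3 go.py .45 -.4 .26 -1.0
```

```text
t 37.6 tcp [ 0.6313 -0.1673  0.2645] open 0.0938
rot [ 0.0067 -0.0028  0.7389] shift [-0.2716 -0.1151  0.0036]
```

Now I'll move the arm clear to see the whole row.

Emit:
{"fn": "drive_tool", "kwargs": {"motion": "0 0 0.07 -0.02 -0.01 0 0; 0 0 0.14 -0.05 -0.021 0 0; 0 0 0.22 -0.08 -0.034 0 0; 0 0 0.3 -0.11 -0.047 0 0; 0 0 0.38 -0.14 -0.06 0 0; 0 0 0.46 -0.17 -0.072 0 0; 0 0 0.54 -0.2 -0.085 0 0; 0 0 0.62 -0.23 -0.098 0 0; 0 0 0.7 -0.26 -0.11 0 0; 0 0 0.74 -0.272 -0.115 0 0"}}

```text
time_s: 38.6
tcp_pos: [0.4457, -0.4028, 0.2588]
eef_rot: [0.0, 0.961, 0.278, -0.0]
ft_force: [-0.7, -0.6, -0.9]
opening: 0.0945
```

```bash
python3 - <<'E'
from h import *
from plant import vision
B={"25":(.05,.017,.663,.167),"50":(.06,.021,.649,.056),"100":(.07,.025,.6355,-.059),"150":(.08,.03,.630,-.167)}
G=[(.664,.1655),(.649,.056),(.636,-.060),(.630,-.1685)]
a=np.linspace(0,6.28,60)
for n,(x0,x1,y0,y1),f in(("scene",(180,350,190,265),4.5),("side",(150,280,115,225),5)):
    d=vision.get_image(n); im=d["pixels"]
    t=cv2.resize(im[y0:y1,x0:x1,::-1],None,fx=f,fy=f,interpolation=cv2.INTER_CUBIC)
    raw=t.copy()
    L=[(x,y,.003,r) for h,r,x,y in B.values()]+[(x,y,.003+h,r+.0015) for h,r,x,y in B.values()]+[(x,y,.003,.036) for x,y in G]
    for i,(x,y,z,r) in enumerate(L):
        P=proj(d,np.c_[x+r*np.cos(a),y+r*np.sin(a),a*0+z])
        cv2.polylines(t,[((P-[x0,y0]+.5)*f-.5).round().astype(np.int32)],True,(0,0,255) if i<8 else (0,160,0),1)
    cv2.imwrite(f"pics/fin_{n}.png",t)
    cs,_=cyan(d)
    for b,(h,r,x,y) in B.items():
        g=proj(d,[x,y,.003+h/2])[0]; s,c=min(cs,key=lambda o:np.linalg.norm(o[1]-g))
        print(n,b,s,plane(d,*c,.003+h/2)[:2].round(4))
    cv2.imwrite(f"pics/full_{n}.png",im[:,:,::-1])
E
```

```text
scene 25 [315 218  12  19 162] [0.6611 0.1659]
scene 50 [277 214  14  24 263] [0.6441 0.0548]
scene 100 [238 214  16  27 385] [ 0.6316 -0.059 ]
scene 150 [197 214  22  31 562] [ 0.6244 -0.1685]
side 25 [217 145  15  21 161] [ 0.6497 -0.0759]
side 50 [217 145  15  21 161] [ 0.6466 -0.0724]
side 100 [217 145  15  21 161] [ 0.6435 -0.0689]
side 150 [236 126  19  25 325] [ 0.6395 -0.1818]
```

View pics/fin_scene.png

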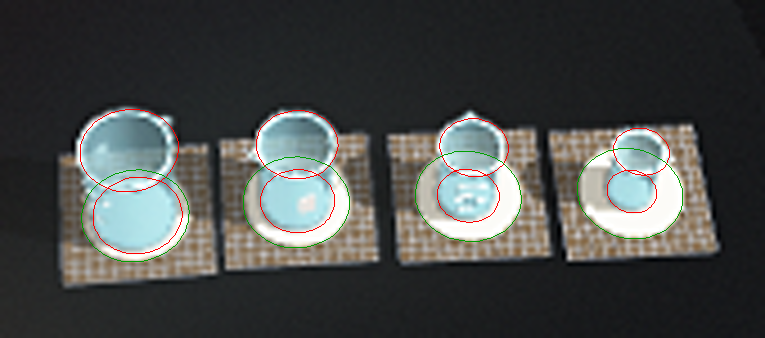

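View pics/fin_side.png

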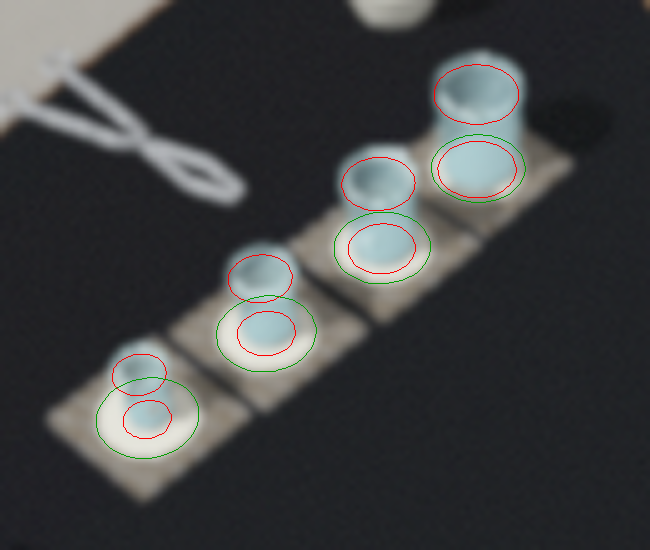

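View pics/full_scene.png

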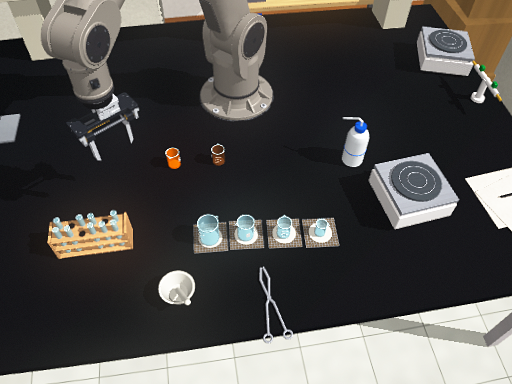

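All four stand upright and concentric on their discs, within about 2 mm. The wash bottle, orange and brown items are at their original pixels, and the arm is clear. Handing in.

```bash
python3 -c "
from plant import close_job
print(close_job())"
```

```text
the job is handed in; nothing more can be done
None
```

All four beakers are on the gauzes in the order asked, and the job was handed in at about 39 s of the 120 s. From the hotplate (left) end they are beaker_25 on gauze_1, beaker_50 on gauze_2, beaker_100 on gauze_3 and beaker_150 on gauze_4. Each was gripped on its straight wall and lowered slowly. I released each one only after the wrist showed light contact, at most about 18 N for the 25.

- **Centring:** in the last scene-camera view the bases and rims fit rings drawn at the intended spots, each centred on its disc to about 2 mm and upright.
- **Disagreement:** in the side view the bases fit, but all four rims are drawn about 2 pixels higher than predicted. The shift is the same for every beaker, so I took it for camera calibration or blur rather than tilt. My automatic side-view centre check matched the wrong blobs for three of the beakers, so I judged that view by eye.
- **Left alone:** the wash bottle and the orange and brown look-alikes are at their original pixels. The arm is clear of everything.

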